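# Turn the display turntable to show the lidded jar

## Task

Push the display turntable round by the spindles on its rim until the lidded jar stands squarely at the front, in line with the brass pointer, and leave the turntable at rest there. Do not touch or lift the pieces standing on it; they must ride round upright in their places, and the other things on the desk stay where they are.

Things in the scene. Friction and masses are not known exactly. Their poses are not given: they have to be found in the camera images.
- turntable: Round oak turntable, 300 mm across, 20 mm thick; top face 50 mm above the desk. Origin: centre of its underside, on the upright turning axis, 30 mm above the desk; z up. Turns without end either way about that axis, stiff enough (about 1.6 N at the rim) to stay where it is left. Eight oak spindles stand on its rim, every 45 degrees, at 22.5, 67.5, 112.5 ... degrees from its own x axis.
- spindle (a point): Top of one of the eight upright rim spindles (the one 22.5 degrees from the turntable's x axis), 138 mm from the turning axis, 110 mm above the desk. Each spindle is a 14 mm post with an 18 mm ball on top and reaches from the disc's top (50 mm) to 110 mm. Closed fingertips let down between two spindles can push one round in an arc.
- stand: Fixed foot under the turntable. Origin on the turning axis at desk level, z up. A low brass pointer (22 mm wide strip with upright fin and arrowhead, up to 38 mm high, below the disc's top) sticks out from under the disc along the stand's own -x axis, to 215 mm from the axis, roughly on the robot's side; it marks the front.
- pointer (a point): The tip of the brass arrowhead, just outside the disc's edge, 171 mm from the turning axis and 36 mm above the desk. The line from the turning axis to this point is the front line.
- jar: White ceramic lidded jar: round belly 58 mm across, a lid wider than the neck and a small knob on top, 74 mm tall. Stands loose on the turntable, its centre 70 mm from the axis, in one of four places 90 degrees apart. Origin: centre of its underside, z up.
- vase: White ceramic vase with a slim neck and no lid, 52 mm across the belly, 74 mm tall; loose on the turntable, centre 70 mm from the axis. Origin: centre of underside.
- bowl: White ceramic open bowl, 60 mm across, 34 mm tall; loose on the turntable, centre 70 mm from the axis. Origin: centre of underside.
- candlestick: Dark iron candlestick with a 54 mm round foot, thin stem and cup, 66 mm tall; loose on the turntable, centre 70 mm from the axis. Origin: centre of underside.
- mug: Bystander: mug, 80 mm across, 95 mm tall, on the desk to the robot's left. Origin: centre of underside.
- pen_pot: Bystander: wooden pen pot with pens, 72 mm across, 140 mm tall, on the desk to the left. Origin: centre of underside.
- book: Bystander: closed book lying flat, 140 x 200 x 30 mm, on the desk to the right. Origin: centre of underside.
- paperweight: Bystander: glass dome paperweight, 72 mm across, 39 mm tall, on the desk to the right. Origin: centre of underside.
- card_tray: Bystander: open wooden card tray, 130 x 100 x 45 mm, on the desk to the right. Origin: centre of underside.
Not all that is in view belongs to the job. What is shaped like the vase but red is not meant. What is shaped like the bowl but blue is not meant.

How it is judged (in metres and radians):
At the end, for the whole second after the job is handed in: Jar centre within 10 mm of the front line (axis to pointer), on the pointer side; turntable still (under 0.05 rad/s); its four pieces upright (tilt under 0.1 rad) on the disc, centres 58 to 82 mm from the axis; the five desk things within 20 mm of where they were (y of jar in the frame of stand between -0.01 and 0.01 m and x of jar in the frame of stand below -0.05 m and angular speed of turntable below 0.05 rad/s and horizontal distance between jar and turntable between 0.058 and 0.082 m and angle between each of jar, vase, bowl, candlestick's own z axis and vertical below 0.1 rad and height (world z) of jar between 0.044 and 0.056 m and horizontal distance between vase and turntable between 0.058 and 0.082 m and height (world z) of vase between 0.044 and 0.056 m and horizontal distance between bowl and turntable between 0.058 and 0.082 m and height (world z) of bowl between 0.044 and 0.056 m and horizontal distance between candlestick and turntable between 0.058 and 0.082 m and height (world z) of candlestick between 0.044 and 0.056 m and distance of each of mug, book, pen_pot, paperweight, card_tray from where it was at the start of the episode below 0.02 m); the robot touches nothing.
It fails at once if a piece standing on the turntable is touched (more than 1 N) by the fingers or arm (contact force between any of jar, vase, bowl, candlestick and the fingers above 1 N or contact force between any of jar, vase, bowl, candlestick and the arm above 1 N).
It fails at once if a piece on the turntable is lifted off it or tips (height (world z) of any of jar, vase, bowl, candlestick above 0.065 m or angle between any of jar, vase, bowl, candlestick's own z axis and vertical above 0.3 rad).
It fails at once if something else on the desk is shifted by more than 20 mm (distance of any of mug, book, pen_pot, paperweight, card_tray from where it was at the start of the episode above 0.02 m).
It also fails if it takes over 58 s, if anything falls off the work surface, if the arm or the gripper's body presses on something with over 40 N, if the wrist force passes 120 N, or if a joint passes its speed limit or range.

## Robot

A 7-joint arm with a two-finger parallel gripper is mounted at the origin on the work surface. World frame = base frame: x ahead of the robot, y to its left, z up, the work surface at z = 0. Lengths are in mm, angles in rad, forces in N, time in s.
With the tool pointing down it reaches from about 425 to 800 mm from the base axis. Payload 8.3 kg.
Tool frame: the origin (TCP) lies between the finger pads; the fingertips stand r.nose_length ahead of it and the grasp point (between the pads) lies 8 mm behind it (r.nose_length is the distance from the TCP to the fingertips, in mm); z points along the fingers, y is the line along which they close (so a half turn about z gives the same grasp; the last joint's range is limited). The gripper opens to 85 mm and grips with 20 to 120 N. Pads are 22 mm wide; open, the fingers measure 114 mm over their backs; the gripper's body (76 mm by 85 mm) begins 54 mm behind the grasp point. The pads swing forward as they close: fully open they stand 13 mm farther back than shut.
Start: joints at [-1.343, 0.383, 0.016, 1.37, -0.006, 1.388, -0.046], TCP at [179.148, 598.757, 242.279] pointing down, gripper open.
Joint ranges: [-2.95, 2.95], [-0.25, 2.06], [-1.52, 1.56], [0.18, 2.33], [-1.44, 4.58], [0.02, 2.06], [-3.01, 3.01]. Speed limits (rad/s): [2.39, 2.39, 3.01, 3.01, 3.14, 3.14, 3.14].

## Interface

Orientations are given as a unit quaternion [x, y, z, w].
In Python, from plant import r gives the robot as it stands.
- The arm moves only by the tool apply_moves, never from a script. Its argument "plan" is a list of rows, each an object of numbers: "dx", "dy", "dz": the shift along the world's x, y, z each as a share of 0.25 m, from -1 to 1; "wx", "wy", "wz": the turn, a rotation vector about the world's x, y, z each as a share of 90 degrees, from -1 to 1. A call has 1 to 12 rows; each row is the pose to reach, as a shift and turn from the pose commanded when the call began; what a row does not reach only later rows make up. A row lasts 1/10 s, in which the tool goes at most 50 mm and 8.59 degrees, less where a joint would pass 70% of its speed; a pose out of reach is approached as far as the arm can. A call with a number of a shift or a turn outside -1 to 1 is refused whole. A call with a gripper value outside its range is refused whole. "hand" is the closure, from 0 (fully open) to 1 (shut), set as the call begins (left out, the last holds). The fingers move at their own pace and stop on an object; "squeeze" is the grip in N (left out, the last holds). Time passes only in rows, so rows that repeat a pose let the fingers close. It gives the time, the measured TCP pose, the force, the opening and the grip force at its end, in the units of the state.
- r.observe(): the state, without advancing time (a new reading comes with each control period).
- r.capture(name): name is "side" or "top" or "wrist"; returns (picture, depth): 384x512x3 uint8, red, green, blue; 384x512 float32, mm along the optical axis (not along the pixel's ray), 0 where there is no reading.
- r.camera_model(name): a dict with "camera_matrix" (3x3 intrinsics, pixels), "k1" (the pictures are not rectified: a ray, as slopes to the right and down, at radius r is drawn at 1 + k1 r^2 times it, then the intrinsics apply), "view" (4x4, takes a point from world to camera coordinates). Camera axes: x right, y down, z forward; pixel columns grow to the right and rows downward; lengths in mm; the calibration is good to about 2 mm. A picture is of the moment at which its call begins: read the wrist's pose just before it. camera_model takes no time and is no camera call; for the wrist camera it gives the pose at the moment of the call.
- r.hand_in(): hands the job in; it is judged then, once.
The state is a dict: "time": time; "q": joint angles; "qd": joint speeds; "tau": joint torques, N m; "eef_pos": TCP position; "orientation": TCP orientation; "ft_force": force on the tool from outside, world axes, zero at the start; "ft_torque": the same for the moment, N m; "opening": finger opening in mm; "gripper_force": force on a finger pad.
Only numpy, scipy, OpenCV 4.12 (cv2) and the standard library are available. Lean on these libraries where they do the work, as an engineer would, in place of code of your own. Each camera call takes 0.05 s, during which the arm holds its last target. There are 200 camera calls.

## Working session

There is one attempt and no reset: what is moved stays moved. The work goes in short steps, Python scripts to look and compute and a tool call to move; the robot and the scene stay as the last step left them, time stands still between calls to the robot, and variables do not carry over. Pictures are saved under pics/ and viewed, at most 10 in all, crops included, and the job is handed in when it is done.

Besides the shell and the picture viewer there is one more tool, called after "Call:" as name([rows], argument=value, ...), one row to a line, values as JSON. apply_moves: Moves the arm, as the interface text tells. Its arguments: {"type":"object","properties":{"plan":{"type":"array","items":{"type":"object","properties":{"dx":{"type":"number","minimum":-1,"maximum":1},"dy":{"type":"number","minimum":-1,"maximum":1},"dz":{"type":"number","minimum":-1,"maximum":1},"wx":{"type":"number","minimum":-1,"maximum":1},"wy":{"type":"number","minimum":-1,"maximum":1},"wz":{"type":"number","minimum":-1,"maximum":1}}}},"hand":{"type":"number"},"squeeze":{"type":"number"}},"required":["plan"]}

```bash
mkdir -p pics; ls
cat > h.py <<'E'
import numpy as np, cv2
from plant import r
def ray(name,u,v):
    m=r.camera_model(name);K=np.array(m["camera_matrix"]);V=np.array(m["view"])
    p=cv2.undistortPoints(np.array([[[u,v]]],float),K,np.array([m["k1"],0,0,0,0.]))[0,0]
    R=V[:3,:3];return -R.T@V[:3,3],R.T@np.array([p[0],p[1],1])
def onz(name,u,v,z):
    o,d=ray(name,u,v);return o+d*(z-o[2])/d[2]
def proj(name,P):
    m=r.camera_model(name);K=np.array(m["camera_matrix"]);V=np.array(m["view"])
    c=V[:3,:3]@np.array(P,float)+V[:3,3];x=c[:2]/c[2];x=x*(1+m["k1"]*(x@x));return K[:2,:2]@x+K[:2,2]
E
python3 - <<'E'
from h import *
print(r.nose_length,r.observe())
for n in("top","side"):
    p,d=r.capture(n);cv2.imwrite(f"pics/{n}0.png",p[...,::-1]);np.savez(f"{n}0.npz",p=p,d=d)
    m=r.camera_model(n);print(m["camera_matrix"],m["k1"],m["view"])
E
```

```text
pics
11.0 {'time': 0.0, 'q': array([-1.34291419,  0.38427271,  0.01638222,  1.37118372, -0.00627374,
        1.38821271, -0.04647717]), 'qd': array([ 0.00087336, -0.00038052,  0.00068427,  0.00043623, -0.00044578,
        0.00031094,  0.00012515]), 'tau': array([ 6.10727184e-04, -6.27595997e+01,  8.44114590e-01, -3.71832418e+01,
        1.63172465e-02,  1.37875628e-02, -2.99221767e-05]), 'eef_pos': array([179.02512481, 598.29135064, 241.24401345]), 'orientation': array([ 1.44837977e-01,  9.89454867e-01, -1.00693486e-03, -1.12911241e-04]), 'ft_force': array([-0.48635029, -0.64676568,  0.94649423]), 'ft_torque': array([-0.00538129, -0.06200714,  0.01178784]), 'gripper_force': 0.0, 'opening': 85.41653069346079}
[[397.47089433   0.         257.59860535]
 [  0.         397.47089433 194.47222863]
 [  0.           0.           1.        ]] 0.029089160887332814 [[-9.45342708e-02 -9.95517577e-01 -2.83297272e-03  2.35392352e+01]
 [-9.74154069e-01  9.30912739e-02 -2.05810261e-01  5.23196990e+02]
 [ 2.05151458e-01 -1.66963711e-02 -9.78587814e-01  1.08753694e+03]
 [ 0.00000000e+00  0.00000000e+00  0.00000000e+00  1.00000000e+00]]
[[412.97531304   0.         261.55300011]
 [  0.         412.97531304 184.53562526]
 [  0.           0.           1.        ]] 0.03133264010919048 [[ 9.47539769e-01 -3.19152172e-01  1.76147088e-02 -4.83488883e+02]
 [-2.04700481e-01 -6.48220146e-01 -7.33422358e-01  1.53428316e+02]
 [ 2.45491548e-01  6.91341112e-01 -6.79544970e-01  1.29935192e+03]
 [ 0.00000000e+00  0.00000000e+00  0.00000000e+00  1.00000000e+00]]
```

View pics/top0.png

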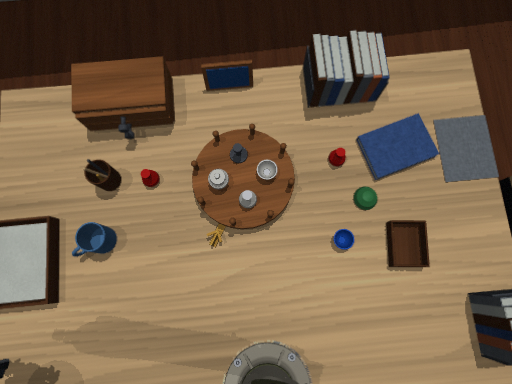

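View pics/side0.png

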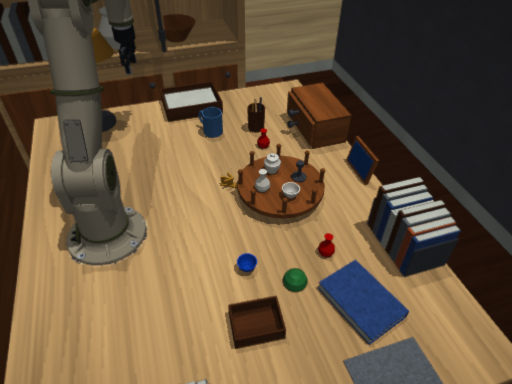

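Top view: the turntable is centred near (243,178), with the brass pointer at (215,238). There are four pieces on the disc. (218,179) is white with a knobbed lid, (247,199) is white and slim-necked, (266,170) is an open bowl and (238,153) is dark iron. The lidded one at (218,179) fits the jar. The red vase shapes and the blue bowl on the desk are decoys. I'll confirm with an enlarged crop.

Run:
```python
from h import *
p=np.load("top0.npz")["p"];c=p[115:255,180:310]
cv2.imwrite("pics/crop0.png",cv2.resize(c,None,fx=4.2,fy=4.2,interpolation=cv2.INTER_CUBIC)[...,::-1])
d=np.load("top0.npz")["d"]
# points from depth: disc-top
m=r.camera_model("top");K=np.array(m["camera_matrix"]);V=np.array(m["view"])
vv,uu=np.mgrid[0:384,0:512];q=cv2.undistortPoints(np.stack([uu,vv],-1).reshape(-1,1,2).astype(float),K,np.array([m["k1"],0,0,0,0.])).reshape(384,512,2)
P=np.dstack([q[...,0]*d,q[...,1]*d,d])-V[:3,3];P=P@V[:3,:3]
reg=np.zeros_like(d,bool);reg[115:255,180:310]=1
M=reg&(d>0)&(abs(P[...,2]-50)<7)
n,l,s,_=cv2.connectedComponentsWithStats(M.astype(np.uint8));k=1+s[1:,4].argmax()
cs,_=cv2.findContours((l==k).astype(np.uint8),cv2.RETR_EXTERNAL,cv2.CHAIN_APPROX_NONE)
h=cv2.convexHull(max(cs,key=len))[:,0];W=np.array([onz("top",*x,50)[:2] for x in h]).astype(np.float32)
print("disc",cv2.minEnclosingCircle(W),cv2.fitEllipse(W))
# things above disc
ctr=np.array(cv2.fitEllipse(W)[0])
A=reg&(P[...,2]>75)
n,l,s,c=cv2.connectedComponentsWithStats(A.astype(np.uint8))
for i in range(1,n):
    z=P[l==i];print(s[i,4],c[i].round(1),z.mean(0).round(1),z[:,2].max().round(1),"rel",np.hypot(*(z.mean(0)[:2]-ctr)).round(1),np.degrees(np.arctan2(*(z.mean(0)[:2]-ctr)[::-1])).round(1))
hsv=cv2.cvtColor(p,cv2.COLOR_RGB2HSV)
g=reg&(hsv[...,0]>18)&(hsv[...,0]<32)&(hsv[...,1]>140);ys,xs=np.nonzero(g&(vv>215))
print(len(xs),xs.mean(),ys.mean(),xs.min(),xs.max(),ys.min(),ys.max())
```

```text
disc ((579.469482421875, 11.902329444885254), 149.539306640625) ((579.4921264648438, 11.666600227355957), (297.3390197753906, 298.2937316894531), 112.18743133544922)
1 [203. 115.] [ 288.8   -7.1 1172. ] 1172.0 rel 291.3 -176.3
1 [201. 117.] [ 288.8   -7.1 1172. ] 1172.0 rel 291.3 -176.3
1 [214. 119.] [ 288.8   -7.1 1172. ] 1172.0 rel 291.3 -176.3
1 [295. 119.] [ 288.8   -7.1 1172. ] 1172.0 rel 291.3 -176.3
1 [212. 121.] [ 288.8   -7.1 1172. ] 1172.0 rel 291.3 -176.3
1 [238. 120.] [ 288.8   -7.1 1172. ] 1172.0 rel 291.3 -176.3
1 [181. 124.] [ 288.8   -7.1 1172. ] 1172.0 rel 291.3 -176.3
44 [251.7 127.6] [709.3 -27.  100.1] 114.8 rel 135.4 -16.6
2 [297.5 124.5] [ 288.8   -7.1 1172. ] 1172.0 rel 291.3 -176.3
1 [193. 126.] [ 288.8   -7.1 1172. ] 1172.0 rel 291.3 -176.3
1 [196. 128.] [ 288.8   -7.1 1172. ] 1172.0 rel 291.3 -176.3
1 [218. 128.] [ 288.8   -7.1 1172. ] 1172.0 rel 291.3 -176.3
1 [232. 128.] [ 288.8   -7.1 1172. ] 1172.0 rel 291.3 -176.3
1 [194. 131.] [ 288.8   -7.1 1172. ] 1172.0 rel 291.3 -176.3
44 [215.7 134.6] [688.8  74.9 123.6] 1172.0 rel 126.3 30.1
1 [248. 134.] [ 288.8
[... 3532 characters left out ...]
 1172. ] 1172.0 rel 291.3 -176.3
1 [255. 241.] [ 288.8   -7.1 1172. ] 1172.0 rel 291.3 -176.3
1 [194. 242.] [ 288.8   -7.1 1172. ] 1172.0 rel 291.3 -176.3
1 [286. 243.] [ 288.8   -7.1 1172. ] 1172.0 rel 291.3 -176.3
1 [295. 244.] [ 288.8   -7.1 1172. ] 1172.0 rel 291.3 -176.3
1 [273. 249.] [ 288.8   -7.1 1172. ] 1172.0 rel 291.3 -176.3
1 [278. 249.] [ 288.8   -7.1 1172. ] 1172.0 rel 291.3 -176.3
1 [184. 250.] [ 288.8   -7.1 1172. ] 1172.0 rel 291.3 -176.3
1 [248. 252.] [ 288.8   -7.1 1172. ] 1172.0 rel 291.3 -176.3
1 [294. 252.] [ 288.8   -7.1 1172. ] 1172.0 rel 291.3 -176.3
1 [305. 253.] [ 288.8   -7.1 1172. ] 1172.0 rel 291.3 -176.3
192 216.49479166666666 234.63020833333334 207 225 224 246
```

View pics/crop0.png

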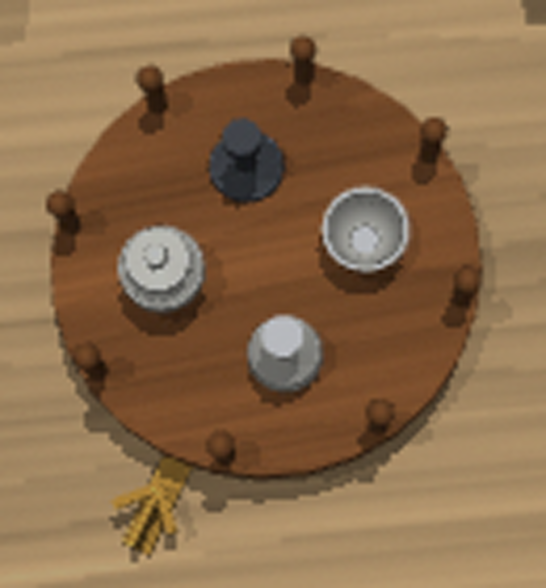

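Run:
```python
from h import *
C=np.array([579.5,11.7]);p=np.load("top0.npz")["p"];hsv=cv2.cvtColor(p,cv2.COLOR_RGB2HSV)
def rep(n,w):
    d=w[:2]-C;print(n,w.round(1),np.hypot(*d).round(1),np.degrees(np.arctan2(d[1],d[0])).round(1))
for n,u,v,z in[("goldcent",216.5,234.6,30),("strip",222.2,224.5,30),("end",214.3,245.5,30),("jarknob",180+156/4.2,115+257/4.2,122),("jarlid",180+160/4.2,115+258/4.2,112),("vase top",180+282/4.2,115+336/4.2,124),("bowl rim",180+366/4.2,115+229/4.2,84),("candle",180+242/4.2,115+137/4.2,116),("spA",232.5,221.3,102),("spB",201.3,200.2,102),("penpot",105,172,140),("mug",98,238,95),("redvase",149,177,40)]: rep(n,onz("top",u,v,z))
```

```text
goldcent [422.1 102.1  30. ] 181.5 150.1
strip [449.7  83.6  30. ] 148.4 151.0
end [391.6 110.6  30. ] 212.3 152.2
jarknob [570.1  79.9 122. ] 68.9 97.8
jarlid [571.8  78.2 112. ] 66.9 96.6
vase top [509.7   3.2 124. ] 70.3 -173.0
bowl rim [586.2 -59.4  84. ] 71.5 -84.6
candle [648.1  17.6 116. ] 68.9 4.9
spA [445.6  49.4 102. ] 139.2 164.3
spB [511.8 129.8 102. ] 136.1 119.8
penpot [605.2 376.  140. ] 365.2 86.0
mug [436.1 414.3  95. ] 427.3 109.6
redvase [608.5 285.7  40. ] 275.6 84.0
```

Crop confirmed: the jar at crop (160,265) has a lid and knob and sits at about 97° around the axis. The pointer is at about 151°, so the turn needed is about +54°. I'll use the spindle at 74° and come down into the empty gap near 51°.

Call:
apply_moves([
  {"dx":0.97,"dy":-0.96,"wz":-0.12},
  {"dx":0.97,"dy":-0.96,"wz":-0.12},
  {"dx":0.97,"dy":-0.96,"wz":-0.12},
  {"dx":0.97,"dy":-0.96,"wz":-0.12},
  {"dx":0.97,"dy":-0.96,"wz":-0.12},
  {"dx":0.97,"dy":-0.96,"wz":-0.12},
  {"dx":0.97,"dy":-0.96,"wz":-0.12},
  {"dx":0.97,"dy":-0.96,"wz":-0.12},
], hand=1)

```text
schema error: expected keys dx, dy, dz, wx, wy, wz
```

Call:
apply_moves([
  {"dx":0.98,"dy":-0.96,"wz":-0.12},
  {"dx":0.98,"dy":-0.96,"wz":-0.12},
  {"dx":0.98,"dy":-0.96,"wz":-0.12},
  {"dx":0.98,"dy":-0.96,"wz":-0.12},
  {"dx":0.98,"dy":-0.96,"wz":-0.12},
  {"dx":0.98,"dy":-0.96,"wz":-0.12},
  {"dx":0.98,"dy":-0.96,"wz":-0.12},
  {"dx":0.98,"dy":-0.96,"wz":-0.12},
  {"dx":0.98,"dy":-0.96,"wz":-0.12},
  {"dx":0.98,"dy":-0.96,"wz":-0.12},
])

```text
schema error: expected keys dx, dy, dz, wx, wy, wz
```

Run:
```python
from h import *
p,d=r.capture("wrist");cv2.imwrite("pics/w1.png",p[...,::-1])
o=r.observe();print(o["time"],o["eef_pos"],o["orientation"],o["q"],o["opening"])
Rg=__import__("scipy.spatial.transform",fromlist=["Rotation"]).Rotation.from_quat(o["orientation"]).as_matrix();print(Rg)
for a in (28.6,73.7):
    print(proj("wrist",[579.5+138*np.cos(np.radians(a)),11.7+138*np.sin(np.radians(a)),110]))
```

```text
0.15 [179.06500508 598.43386815 241.52770642] [ 1.44866298e-01  9.89450969e-01 -7.24390233e-04 -1.04910412e-04] [-1.34289751  0.38405086  0.01639862  1.37086284 -0.00631646  1.38819159
 -0.04649664] 85.33491351074811
[[-9.58027489e-01  2.86676046e-01 -4.17486880e-04]
 [ 2.86676350e-01  9.58026462e-01 -1.40310127e-03]
 [-2.27204615e-06 -1.46389320e-03 -9.99998929e-01]]
[ 78.52860586 505.85838151]
[ 83.65415503 483.80167428]
```

View pics/w1.png

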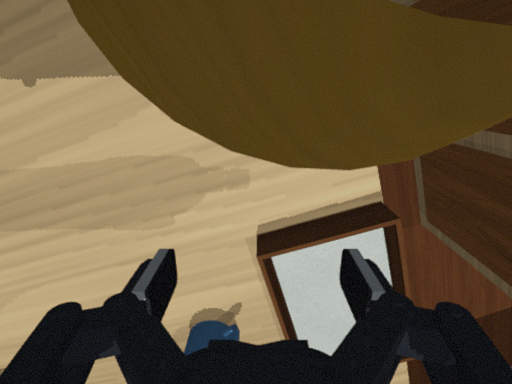

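The wrist view shows the open fingers, a wooden frame on the desk, and a large yellow shade close by at the top of the picture. The moves were refused because every key is required. Before moving I'll locate the shade by depth.

Run:
```python
from h import *
def cloud(n):
    p,d=r.capture(n);m=r.camera_model(n);K=np.array(m["camera_matrix"]);V=np.array(m["view"])
    vv,uu=np.mgrid[0:384,0:512];q=cv2.undistortPoints(np.stack([uu,vv],-1).reshape(-1,1,2).astype(float),K,np.array([m["k1"],0,0,0,0.])).reshape(384,512,2)
    P=(np.dstack([q[...,0]*d,q[...,1]*d,d])-V[:3,3])@V[:3,:3]
    return p,d,P
for n in("wrist","side"):
    p,d,P=cloud(n);h=cv2.cvtColor(p,cv2.COLOR_RGB2HSV)
    m=(h[...,0]>18)&(h[...,0]<32)&(h[...,1]>150)&(d>0)
    if n=="wrist": m[170:]=0
    else: m[80:]=0;m[:,:60]=0;m[:,125:]=0
    X=P[m];print(n,len(X));
    if len(X):print(np.percentile(X,[2,25,50,75,98],axis=0).round(0))
    V=np.array(r.camera_model(n)["view"]);print("cam",(-V[:3,:3].T@V[:3,3]).round())
    if n=="side":
        for u,v in[(97,38),(95,45),(160,25),(162,40),(125,45),(108,20)]:print(u,v,P[v,u].round(),p[v,u])
```

```text
wrist 12761
[[ 74. 589. 292.]
 [ 96. 606. 303.]
 [108. 619. 310.]
 [116. 636. 317.]
 [126. 662. 322.]]
cam [101. 622. 374.]
side 63
[[ 65. 588. 292.]
 [ 75. 603. 311.]
 [ 87. 621. 330.]
 [101. 631. 355.]
 [120. 654. 367.]]
cam [ 171. -953. 1004.]
97 38 [ 85. 618. 360.] [67 46 14]
95 45 [ 73. 600. 343.] [70 49 14]
160 25 [ 359. 1124.  183.] [24 25 26]
162 40 [ 357. 1109.  115.] [24 24 27]
125 45 [175. 558. 349.] [11 13 16]
108 20 [137. 596. 427.] [68 66 59]
```

Call:
apply_moves([
  {"dx":0.97,"dy":-0.96,"dz":0,"wx":0,"wy":0,"wz":-0.12},
  {"dx":0.97,"dy":-0.96,"dz":0,"wx":0,"wy":0,"wz":-0.12},
  {"dx":0.97,"dy":-0.96,"dz":0,"wx":0,"wy":0,"wz":-0.12},
  {"dx":0.97,"dy":-0.96,"dz":0,"wx":0,"wy":0,"wz":-0.12},
  {"dx":0.97,"dy":-0.96,"dz":0,"wx":0,"wy":0,"wz":-0.12},
  {"dx":0.97,"dy":-0.96,"dz":0,"wx":0,"wy":0,"wz":-0.12},
  {"dx":0.97,"dy":-0.96,"dz":0,"wx":0,"wy":0,"wz":-0.12},
  {"dx":0.97,"dy":-0.96,"dz":0,"wx":0,"wy":0,"wz":-0.12},
  {"dx":0.97,"dy":-0.96,"dz":0,"wx":0,"wy":0,"wz":-0.12},
  {"dx":0.97,"dy":-0.96,"dz":0,"wx":0,"wy":0,"wz":-0.12},
], hand=1)

```text
time: 1.25
eef_pos: [420.5, 359.9, 242.1]
orientation: [0.236, 0.972, 0.0, -0.0]
ft_force: [-0.4, 0.5, -0.8]
opening: 0.2
gripper_force: 0.0
```

Call:
apply_moves([
  {"dx":0.98,"dy":-0.96,"dz":0,"wx":0,"wy":0,"wz":-0.12},
  {"dx":0.98,"dy":-0.96,"dz":0,"wx":0,"wy":0,"wz":-0.12},
  {"dx":0.98,"dy":-0.96,"dz":0,"wx":0,"wy":0,"wz":-0.12},
  {"dx":0.98,"dy":-0.96,"dz":0,"wx":0,"wy":0,"wz":-0.12},
  {"dx":0.98,"dy":-0.96,"dz":0,"wx":0,"wy":0,"wz":-0.12},
  {"dx":0.98,"dy":-0.96,"dz":0,"wx":0,"wy":0,"wz":-0.12},
  {"dx":0.98,"dy":-0.96,"dz":0,"wx":0,"wy":0,"wz":-0.12},
  {"dx":0.98,"dy":-0.96,"dz":0,"wx":0,"wy":0,"wz":-0.12},
  {"dx":0.98,"dy":-0.96,"dz":0,"wx":0,"wy":0,"wz":-0.12},
  {"dx":0.98,"dy":-0.96,"dz":0,"wx":0,"wy":0,"wz":-0.12},
])

```text
time: 2.25
eef_pos: [665.9, 121.7, 242.0]
orientation: [0.326, 0.945, 0.001, -0.001]
ft_force: [-0.2, 0.4, -0.4]
opening: -0.3
gripper_force: 0.0
```

Run:
```python
from h import *
p,d=r.capture("wrist");cv2.imwrite("pics/w2.png",p[...,::-1])
o=r.observe();print(o["time"],o["eef_pos"],o["q"],o["opening"])
for a in (28.6,73.7):
    print(proj("wrist",[579.5+138*np.cos(np.radians(a)),11.7+138*np.sin(np.radians(a)),101]))
print(proj("wrist",o["eef_pos"]-[0,0,11]))
```

```text
2.3 [665.80178819 121.7913016  242.20748279] [-0.47944682  0.52012064  0.40095911  1.21679146 -0.19838494  1.44258545
  0.8058433 ] -0.050134081757788
[245.02312259 233.42180916]
[244.96755053 130.97494691]
[257.45862876 250.23113292]
```

View pics/w2.png

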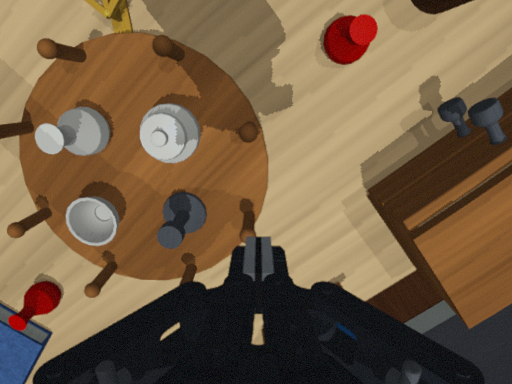

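The shade didn't move with the hand, so it belongs to the room. This view shows the 74° spindle at (247,131), against a predicted (245,131). The gap below it is clear, with the fingertips at (258,245). I'll go down and close up to the spindle.

Call:
apply_moves([
  {"dx":0,"dy":0,"dz":-0.15,"wx":0,"wy":0,"wz":0},
  {"dx":0,"dy":0,"dz":-0.3,"wx":0,"wy":0,"wz":0},
  {"dx":0,"dy":0,"dz":-0.45,"wx":0,"wy":0,"wz":0},
  {"dx":0,"dy":0,"dz":-0.59,"wx":0,"wy":0,"wz":0},
  {"dx":0,"dy":0,"dz":-0.59,"wx":0,"wy":0,"wz":0},
  {"dx":-0.03,"dy":0.02,"dz":-0.59,"wx":0,"wy":0,"wz":0.04},
  {"dx":-0.06,"dy":0.04,"dz":-0.59,"wx":0,"wy":0,"wz":0.08},
  {"dx":-0.09,"dy":0.06,"dz":-0.59,"wx":0,"wy":0,"wz":0.12},
  {"dx":-0.09,"dy":0.06,"dz":-0.59,"wx":0,"wy":0,"wz":0.12},
  {"dx":-0.09,"dy":0.06,"dz":-0.59,"wx":0,"wy":0,"wz":0.12},
])

```text
time: 3.3
eef_pos: [644.8, 134.8, 96.8]
orientation: [0.238, 0.971, 0.001, 0.001]
ft_force: [0.3, -0.1, 0.3]
opening: -0.2
gripper_force: 0.0
```

Run:
```python
import numpy as np
# commanded pose at phi=62ish: compute rows
C=np.array([579.5,11.7]);p0=np.array([666.6-22.5,118.8+15]);w0=51.7+10.8
def f(a):return C+138*np.array([np.cos(np.radians(a)),np.sin(np.radians(a))])
for s,e in((62.5,92),(92,114)):
    b=p0 if s<70 else f(s);ww=w0 if s<70 else s
    for a in np.linspace(s,e,13)[1:]:print(a.round(1),((f(a)-b)/250).round(3),((a-ww)/90).round(3))
```

```text
65.0 [-0.025  0.012] 0.027
67.4 [-0.046  0.021] 0.055
69.9 [-0.068  0.03 ] 0.082
72.3 [-0.091  0.038] 0.109
74.8 [-0.114  0.044] 0.137
77.2 [-0.137  0.05 ] 0.164
79.7 [-0.16   0.055] 0.191
82.2 [-0.183  0.058] 0.219
84.6 [-0.207  0.061] 0.246
87.1 [-0.23   0.063] 0.273
89.5 [-0.254  0.064] 0.3
92.0 [-0.278  0.063] 0.328
93.8 [-0.018 -0.001] 0.02
95.7 [-0.035 -0.002] 0.041
97.5 [-0.053 -0.004] 0.061
99.3 [-0.07  -0.007] 0.081
101.2 [-0.088 -0.01 ] 0.102
103.0 [-0.105 -0.014] 0.122
104.8 [-0.122 -0.018] 0.143
106.7 [-0.139 -0.023] 0.163
108.5 [-0.156 -0.028] 0.183
110.3 [-0.173 -0.034] 0.204
112.2 [-0.189 -0.04 ] 0.224
114.0 [-0.205 -0.047] 0.244
```

Call:
apply_moves([
  {"dx":-0.025,"dy":0.012,"dz":0,"wx":0,"wy":0,"wz":0.027},
  {"dx":-0.046,"dy":0.021,"dz":0,"wx":0,"wy":0,"wz":0.055},
  {"dx":-0.068,"dy":0.03,"dz":0,"wx":0,"wy":0,"wz":0.082},
  {"dx":-0.091,"dy":0.038,"dz":0,"wx":0,"wy":0,"wz":0.109},
  {"dx":-0.114,"dy":0.044,"dz":0,"wx":0,"wy":0,"wz":0.137},
  {"dx":-0.137,"dy":0.05,"dz":0,"wx":0,"wy":0,"wz":0.164},
  {"dx":-0.16,"dy":0.055,"dz":0,"wx":0,"wy":0,"wz":0.191},
  {"dx":-0.183,"dy":0.058,"dz":0,"wx":0,"wy":0,"wz":0.219},
  {"dx":-0.207,"dy":0.061,"dz":0,"wx":0,"wy":0,"wz":0.246},
  {"dx":-0.23,"dy":0.063,"dz":0,"wx":0,"wy":0,"wz":0.273},
  {"dx":-0.254,"dy":0.064,"dz":0,"wx":0,"wy":0,"wz":0.3},
  {"dx":-0.278,"dy":0.063,"dz":0,"wx":0,"wy":0,"wz":0.328},
])

```text
time: 4.5
eef_pos: [575.9, 148.8, 96.0]
orientation: [-0.018, 1.0, -0.0, 0.001]
ft_force: [2.3, -2.0, 0.7]
opening: 0.1
gripper_force: 0.9
```

Run:
```python
from h import *
p,d=r.capture("top");o=r.observe();print(o["time"],o["eef_pos"],o["ft_force"])
cv2.imwrite("pics/t3.png",cv2.resize(p[115:255,180:310],None,fx=4.2,fy=4.2,interpolation=cv2.INTER_CUBIC)[...,::-1])
```

```text
4.55 [574.91116882 148.89857147  95.86557308] [-0.53026138 -0.23816863 -0.18387438]
```

View pics/t3.png

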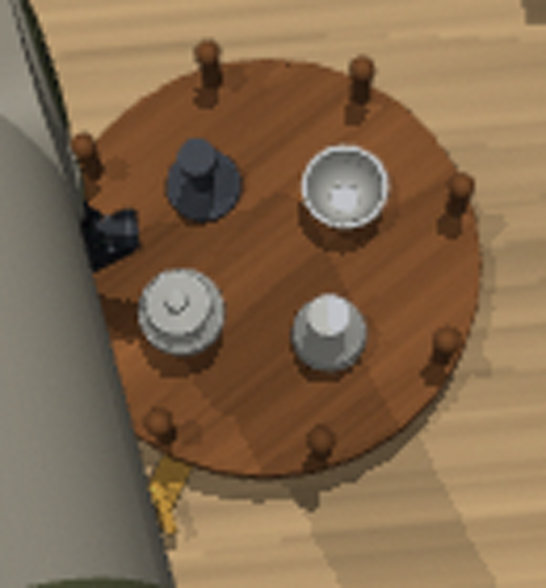

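The crop shows the disc turning with all pieces upright. The jar is now at crop (180,300), and the arm's elbow covers the left side. I'll measure the current angle.

Run:
```python
from h import *
C=np.array([579.5,11.7])
for n,u,v,z in[("jarlid",180,300,112),("jarknob",177,300,122),("bowl",344,187,84),("vase",328,315,124),("candle",197,158,116),("s",320,438,102),("s",447,342,102),("s",158,423,102),("s",461,186,102),("s",361,68,102)]:
    w=onz("top",180+u/4.2,115+v/4.2,z)[:2]-C;print(n,np.hypot(*w).round(1),np.degrees(np.arctan2(w[1],w[0])).round(1))
b=C+138*np.array([np.cos(np.radians(92)),np.sin(np.radians(92))])
for e in(118,119,120,121):
  for a in np.linspace(92,e,13)[1:]:
    if e==120 or a==e:
      f=C+138*np.array([np.cos(np.radians(a)),np.sin(np.radians(a))]);print(a.round(1),((f-b)/250).round(3),((a-92)/90).round(3))
```

```text
jarlid 66.8 123.7
jarknob 69.1 124.6
bowl 70.1 -57.6
vase 70.7 -146.3
candle 67.8 32.8
s 137.2 -168.8
s 140.1 -124.5
s 138.1 146.2
s 138.6 -79.5
s 138.5 -34.3
118.0 [-0.24  -0.064] 0.289
119.0 [-0.248 -0.069] 0.3
94.3 [-0.022 -0.001] 0.026
96.7 [-0.045 -0.003] 0.052
99.0 [-0.067 -0.006] 0.078
101.3 [-0.089 -0.01 ] 0.104
103.7 [-0.111 -0.015] 0.13
106.0 [-0.133 -0.021] 0.156
108.3 [-0.154 -0.028] 0.181
110.7 [-0.176 -0.035] 0.207
113.0 [-0.196 -0.044] 0.233
115.3 [-0.217 -0.053] 0.259
117.7 [-0.237 -0.063] 0.285
120.0 [-0.257 -0.074] 0.311
121.0 [-0.265 -0.079] 0.322
```

Call:
apply_moves([
  {"dx":-0.022,"dy":-0.001,"dz":0,"wx":0,"wy":0,"wz":0.026},
  {"dx":-0.045,"dy":-0.003,"dz":0,"wx":0,"wy":0,"wz":0.052},
  {"dx":-0.067,"dy":-0.006,"dz":0,"wx":0,"wy":0,"wz":0.078},
  {"dx":-0.089,"dy":-0.01,"dz":0,"wx":0,"wy":0,"wz":0.104},
  {"dx":-0.111,"dy":-0.015,"dz":0,"wx":0,"wy":0,"wz":0.13},
  {"dx":-0.133,"dy":-0.021,"dz":0,"wx":0,"wy":0,"wz":0.156},
  {"dx":-0.154,"dy":-0.028,"dz":0,"wx":0,"wy":0,"wz":0.181},
  {"dx":-0.176,"dy":-0.035,"dz":0,"wx":0,"wy":0,"wz":0.207},
  {"dx":-0.196,"dy":-0.044,"dz":0,"wx":0,"wy":0,"wz":0.233},
  {"dx":-0.217,"dy":-0.053,"dz":0,"wx":0,"wy":0,"wz":0.259},
  {"dx":-0.237,"dy":-0.063,"dz":0,"wx":0,"wy":0,"wz":0.285},
  {"dx":-0.248,"dy":-0.069,"dz":0,"wx":0,"wy":0,"wz":0.3},
])

```text
time: 5.75
eef_pos: [513.6, 131.9, 95.7]
orientation: [-0.25, 0.968, -0.0, 0.001]
ft_force: [2.1, -1.0, 1.2]
opening: 0.1
gripper_force: 1.0
```

Call:
apply_moves([
  {"dx":0,"dy":0,"dz":0,"wx":0,"wy":0,"wz":0},
  {"dx":0,"dy":0,"dz":0,"wx":0,"wy":0,"wz":0},
  {"dx":0.04,"dy":0.02,"dz":0,"wx":0,"wy":0,"wz":-0.04},
  {"dx":0.08,"dy":0.04,"dz":0,"wx":0,"wy":0,"wz":-0.09},
  {"dx":0.08,"dy":0.04,"dz":0,"wx":0,"wy":0,"wz":-0.09},
  {"dx":0.08,"dy":0.04,"dz":0.15,"wx":0,"wy":0,"wz":-0.09},
  {"dx":0.08,"dy":0.04,"dz":0.3,"wx":0,"wy":0,"wz":-0.09},
  {"dx":0.08,"dy":0.04,"dz":0.45,"wx":0,"wy":0,"wz":-0.09},
  {"dx":0.08,"dy":0.04,"dz":0.6,"wx":0,"wy":0,"wz":-0.09},
  {"dx":0.08,"dy":0.04,"dz":0.6,"wx":0,"wy":0,"wz":-0.09},
])

```text
time: 6.75
eef_pos: [534.7, 142.7, 250.6]
orientation: [-0.183, 0.983, 0.001, 0.004]
ft_force: [0.7, 0.6, -0.2]
opening: -0.3
gripper_force: 0.0
```

Call:
apply_moves([
  {"dx":-0.2,"dy":0.5,"dz":0,"wx":0,"wy":0,"wz":0},
  {"dx":-0.3,"dy":0.7,"dz":0,"wx":0,"wy":0,"wz":0},
  {"dx":-0.3,"dy":0.7,"dz":0,"wx":0,"wy":0,"wz":0},
  {"dx":-0.3,"dy":0.7,"dz":0,"wx":0,"wy":0,"wz":0},
  {"dx":-0.3,"dy":0.7,"dz":0,"wx":0,"wy":0,"wz":0},
  {"dx":-0.3,"dy":0.7,"dz":0,"wx":0,"wy":0,"wz":0},
  {"dx":-0.3,"dy":0.7,"dz":0,"wx":0,"wy":0,"wz":0},
])

```text
time: 7.45
eef_pos: [458.2, 315.7, 244.4]
orientation: [-0.181, 0.983, -0.001, -0.0]
ft_force: [-0.2, -0.8, 0.8]
opening: -0.1
gripper_force: 0.0
```

Run:
```python
from h import *
p,d=r.capture("top");o=r.observe();print(o["time"],o["eef_pos"],o["ft_force"])
cv2.imwrite("pics/t4.png",cv2.resize(p[115:255,180:310],None,fx=4.2,fy=4.2,interpolation=cv2.INTER_CUBIC)[...,::-1])
```

```text
7.5 [458.48021054 315.46402582 244.5597176 ] [-0.33171351 -0.14344748 -0.44866058]
```

View pics/t4.png

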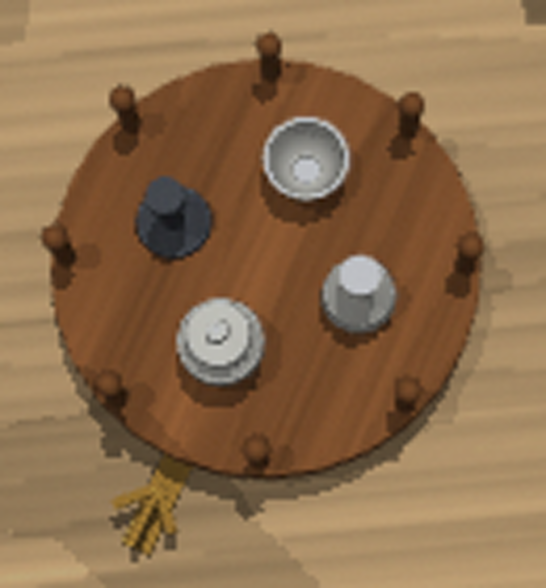

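The arm is clear and all pieces are upright. The jar lid is at crop (221,333), in line with the pointer strip at (173,470) to (140,552). I'll check the numbers.

Run:
```python
from h import *
C=np.array([579.5,11.7])
for n,u,v,z in[("jarlid",221,333,112),("knob",217,331,122),("s",256,448,102),("s",408,390,102),("s",110,385,102),("s",470,245,102),("strip",174,468,32),("end",142,552,30),("barbL",117,502,34),("barbR",180,525,34),("barbends2",133,545,34)]:
    w=onz("top",180+u/4.2,115+v/4.2,z)[:2]-C;print(n,(w+C).round(1),np.hypot(*w).round(1),np.degrees(np.arctan2(w[1],w[0])).round(1))
```

```text
jarlid [518.   42.5] 68.8 153.4
knob [517.4  44.5] 70.2 152.2
s [442.4  26.7] 137.9 173.8
s [470.8 -75. ] 139.0 -141.4
s [492.6 117.7] 137.1 129.4
s [ 563.8 -126. ] 138.6 -96.5
strip [444.   86.1] 154.6 151.2
end [389.1 112.2] 215.3 152.2
barbL [424.2 126.4] 193.0 143.6
barbR [404.5  84.8] 189.6 157.3
barbends2 [394.1 117.6] 213.5 150.3
```

```bash
python3 -c "
from plant import r
print(r.hand_in())"
```

```text
the job is handed in; nothing more can be done
None
```

The turntable was pushed round about 54° by one rim spindle and left at rest. By my measurement the jar stands within about 2 mm of the front line, all four pieces are upright and untouched, the arm is clear, and the job is handed in (no verdict came back).

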